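Set a tripod leg to its length mark and squeeze its cam lever shut

TASK

Set the tripod leg in the grey cradle to length: draw the sliding leg out so that its orange pointer stands on the yellow band, rest there for about a second as a check with the red cam lever still open, then bring it to the green band and squeeze the red lever fully shut against the collar while you hold the leg there. Leg and lever both spring back until I have tightened the nut, so finish still holding them: pointer on green, lever squeezed shut. Never shut the lever anywhere but at green, and leave the other things on the desk alone.

Things in the scene. Friction and masses are not known exactly. Their poses are not given: they have to be found in the camera images.
- cradle: Fixed grey plate 110 x 330 mm, top 10 mm above the desk. Origin on the desk under the leg's axis. y runs level along the leg, which draws out towards -y, roughly at the robot; +y ends in a black head block (46 mm wide, y 131 to 163, top at 71 mm). z up. A white scale strip lies on the -x side. A black saddle at y = -105 is 45 mm high.
- leg: Sliding leg; origin on its axis, 44 mm above the desk, at the head-side face of its flange; axes as the cradle's. Slides only along y: rest at cradle y = +55 mm, up to 100 mm out towards -y; a spring draws it back (2 N at rest, 7 N fully out). Black collar block: x -9 to 9, z -15 to 15, y 0 to 68 mm, its -x side is the fixed pinch face. Silver tube and foot run to y = -105.
- pinch (a point): Point on the leg (leg frame x 3.5, y 14, z 0 mm), 14 mm to the head side of the flange, 34 mm above the plate: the middle of the pinch when the lever is shut. The shut pinch is 25 mm wide along x, from the collar face at x = -9 to the lever's outer face at x = +16 mm. Open fingers centred here clear the open lever if more than 55 mm apart.
- flange (a point): Middle of the head-side face of the leg's black pull flange (80 mm wide in x, 42 mm high, 7 mm thick; same point as the leg's origin). Open fingers that straddle collar and lever on the head side of it draw the leg out by pushing it towards -y, and the spring keeps it against them; closing them there shuts the lever onto the collar and pinches the leg.
- lever (a joint): Red cam lever, 6 mm thick, 26 mm high (z -13 to 13), on an upright hinge on the leg at x 13, y 60 mm, reaching 54 mm towards -y, ending 6 mm short of the flange. rad: 0 = shut along the collar; 0.27 = open, its end 14 mm further out (+x), where a spring holds it. Shutting takes about 2.5 N at its end; it springs open when let go.
- lever_tip (a point): Outer edge of the free end of the red lever, at mid height.
- pointer (a point): Tip of the orange pointer on the leg's -x side, 16 mm above the desk, over the scale strip (leg frame x -45, y 64, z -28 mm); it moves with the leg.
- band_yellow: Yellow band, 28 x 10 x 2 mm, fixed on the scale strip, 10 mm wide along the leg. Origin: centre of its underside; axes as the cradle's. The pointer is on it when it stands within 5 mm of its middle along y.
- band_green: Green band, same size and axes: the length to set.
- band_blue: Blue band, same size and axes: another length, not used now. The three bands change places.
- screwdriver: Screwdriver with orange handle, 27 x 214 x 27 mm, lying along the cradle; leave alone.
- eraser: White eraser in a blue sleeve, 23 x 56 x 13 mm, beside the cradle; leave alone.
- sticky_pad: Green pad of sticky notes, 77 x 78 x 19 mm, on the papers; leave alone.
- calculator: Grey calculator, 128 x 86 x 16 mm, on the papers; leave alone.
- usb_stick: Red USB stick, 18 x 56 x 8 mm, on the papers; leave alone.

How it is judged:
On the way, in this order (a step that is already met when the one before it is completed fails the run):
1. the leg is held with its pointer on the yellow band, lever open (y of pointer in the frame of band_yellow between -0.005 and 0.005 m and value of joint lever above 0.15 rad and contact force between the fingers and leg above 0.5 N), for 0.4 s.
2. the leg is held with its pointer on the green band and the lever squeezed shut (y of pointer in the frame of band_green between -0.005 and 0.005 m and value of joint lever below 0.07 rad and contact force between the fingers and leg above 1 N), for 0.3 s.
At the end, for the whole second after the job is handed in: The pointer stands still within 5 mm of the middle of the green band along the leg, the red lever is shut (joint below 0.07 rad, its end within 4 mm of the collar), and the fingers still hold leg and lever (more than 1 N on them) (all of step 2 and linear speed of leg below 0.01 m/s); the arm keeps its last pose, push and grip.
It fails at once if the lever is shut (below 0.10 rad) with the pointer more than 10 mm from the middle of the green band (value of joint lever below 0.1 rad and not (y of pointer in the frame of band_green between -0.01 and 0.01 m)).
It fails at once if one of the other things is shifted more than 30 mm (distance of any of screwdriver, eraser, sticky_pad, calculator, usb_stick from where it was at the start of the episode above 0.03 m).
It also fails if it takes over 38 s, if anything falls off the work surface, if the arm or the gripper's body presses on something with over 40 N, if the wrist force passes 120 N, or if a joint passes its speed limit or range.

ROBOT

A 7-joint arm with a two-finger parallel gripper is mounted at the origin on a cart in front of the work surface, level with it; the furniture and walls round the work are solid. World frame = base frame: x ahead of the robot, y to its left, z up, the work surface at z = 0. Lengths are in m, angles in rad, forces in N, time in s.
With the tool pointing down it reaches from about 0.4 to 0.9 m from the base axis. Payload 5.6 kg.
Tool frame: the origin (TCP) lies on the centre line of the jaws, within the pads' length; the fingertips stand 22 mm ahead of it and the grasp point (between the pads) lies 3 mm ahead of it; z points along the fingers, y is the line along which they close (so a half turn about z gives the same grasp; the last joint's range is limited). The gripper opens to 92 mm and grips with 3 to 60 N. Pads are 20 mm wide; open, the fingers measure 128 mm over their backs; the gripper's body (75 mm by 189 mm) begins 69 mm behind the grasp point.
Start: joints at [-0.043, 0.468, -0.012, 1.603, 0.006, 1.071, -0.056], TCP at [0.65, -0, 0.237] pointing down, gripper open.
Joint ranges: [-2.53, 2.53], [-0.31, 2.02], [-1.57, 1.55], [0.28, 2.44], [-1.29, 4.43], [0.15, 1.84], [-2.92, 2.92]. Speed limits (rad/s): [2.57, 2.57, 3.14, 3.14, 3.14, 3.14, 3.14].

INTERFACE

Orientations are given as a unit quaternion [w, x, y, z].
In Python, from cell import sensors, capture, finish_job gives the robot as it stands. The module is installed in compiled form; this text tells all that it offers.
- The arm moves only by the tool drive_tool, never from a script. Its argument "deltas" is a list that holds one entry, the list of rows, each a list of 7 numbers: the shift along the tool's x, y, z scaled (see below), then the turn, a rotation vector about the tool's x, y, z scaled (see below), then the opening, from 0 (shut) to 1 (fully open). In form: [[[dx, dy, dz, wx, wy, wz, grip], ...]]. A call has 1 to 5 rows; each row is the pose to reach, as a shift and turn from the pose commanded when the call began, along the tool's axes at that moment, turning the shorter way round; what a row does not reach only later rows make up. The controller multiplies each number of a shift by 0.3 m and each number of a turn by 180 degrees. A row lasts 1/10 s, in which the tool goes at most 50 mm and 8.59 degrees, less where a joint would pass 70% of its speed; a pose out of reach is approached as far as the arm can. A call with a number of a shift or a turn outside -1 to 1 is refused whole. A call with a gripper value outside its range is refused whole. The fingers move at their own pace and stop on an object; "grip_force" is the grip in N (left out, the last holds). Time passes only in rows, so rows that repeat a pose let the fingers close. It gives the time, the measured TCP pose, the force, the opening and the grip force at its end, in the units of the state.
- sensors.sense(): the state, without advancing time (a new reading comes with each control period).
- capture(name): name is "scene" or "side" or "wrist"; returns a dict with "image" (384x512x3 uint8, blue, green, red), "depth" (384x512 float32, m along the optical axis (not along the pixel's ray), 0 where there is no reading), "fov_y" (degrees; the focal length in pixels is half the picture's height over the tangent of half this angle, whatever the lens; pixels are square), "cx", "cy" (the principal point, pixels), "R" (3x3) and "t" (3): a world point X has camera coordinates R X + t. Camera axes: x right, y down, z forward; pixel columns grow to the right and rows downward; lengths in m; the calibration is good to about 2 mm. A picture is of the moment at which its call begins.
- finish_job(): hands the job in; it is judged then, once.
The state is a dict: "t": time; "joint_positions": joint angles; "joint_vel": joint speeds; "tau": joint torques, N m; "tcp_pos": TCP position; "eef_rot": TCP orientation; "contact_force": force on the tool from outside, world axes, zero at the start; "torque": the same for the moment, N m; "gripper_width": opening from 0.0 (shut) to 1.0 (fully open); "grip_force": force on a finger pad.
Only numpy, scipy, OpenCV 4.12 (cv2) and the standard library are available. Lean on these libraries where they do the work, as an engineer would, in place of code of your own. Each camera call takes 0.05 s, during which the arm holds its last target. There are 200 camera calls.

## Working session

There is one attempt and no reset: what is moved stays moved. The work goes in short steps, Python scripts to look and compute and a tool call to move; the robot and the scene stay as the last step left them, time stands still between calls to the robot, and variables do not carry over. Pictures are saved under pics/ and viewed, at most 10 in all, crops included, and the job is handed in when it is done.

Besides the shell and the picture viewer there is one more tool, called after ">>>" by a JSON object that holds its "op" and its "data". drive_tool: Moves the arm, as the interface text tells. Shifts and turns lie within -1 to 1; 1 stands for 0.3 m of shift or 180 degrees of turn. Its arguments: {"type":"object","properties":{"deltas":{"type":"array","items":{"type":"array","items":{"type":"array","items":{"type":"number"}}}},"grip_force":{"type":"number"}},"required":["deltas"]}

```bash
mkdir -p pics; cat > h.py <<'E'
import numpy as np, cv2
from cell import sensors, capture, finish_job
def cam(n):
    c=capture(n); h=c["image"].shape[0]; c["f"]=h/2/np.tan(np.radians(c["fov_y"])/2); return c
def px(c,u,v,d=None):
    if d is None:
        p=c["depth"][int(v)-1:int(v)+2,int(u)-1:int(u)+2]; d=np.median(p[p>0])
    X=np.array([(u-c["cx"])/c["f"]*d,(v-c["cy"])/c["f"]*d,d])
    return c["R"].T@(X-c["t"])
def pz(c,u,v,z):
    o=-c["R"].T@c["t"]; r=c["R"].T@np.array([(u-c["cx"])/c["f"],(v-c["cy"])/c["f"],1]); return o+r*(z-o[2])/r[2]
E
python3 - <<'E'
from h import *
import pickle
s=sensors.sense();print(s["t"],s["tcp_pos"],s["eef_rot"],s["gripper_width"])
ims=[]
for n in("scene","wrist"):
    c=cam(n);pickle.dump(c,open(n+".p","wb"));cv2.imwrite("pics/%s1.png"%n,cv2.resize(c["image"],(800,600)))
E
```

```text
0.0 [ 6.49477876e-01 -8.82905078e-05  2.35666036e-01] [-5.48558086e-04  7.07142864e-01  7.07070193e-01 -6.41577028e-04] 1.0045401239434626
```

View pics/scene1.png

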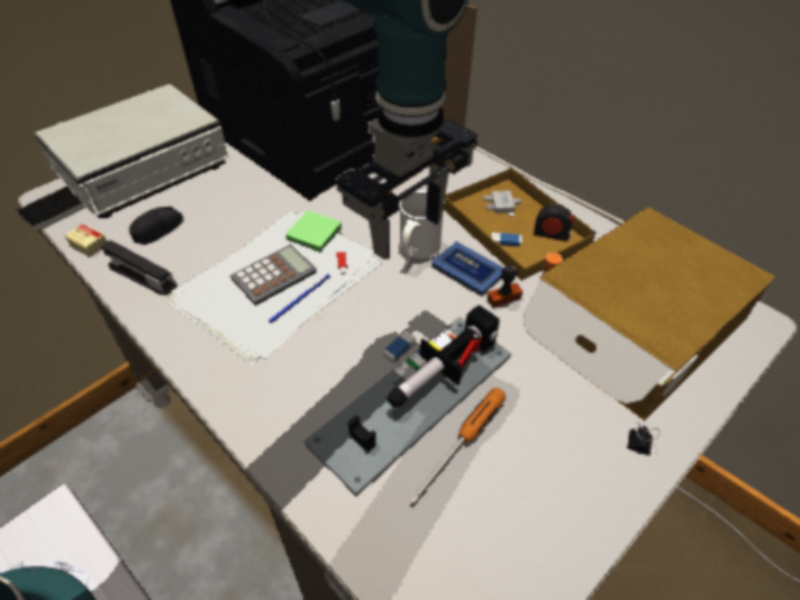

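View pics/wrist1.png

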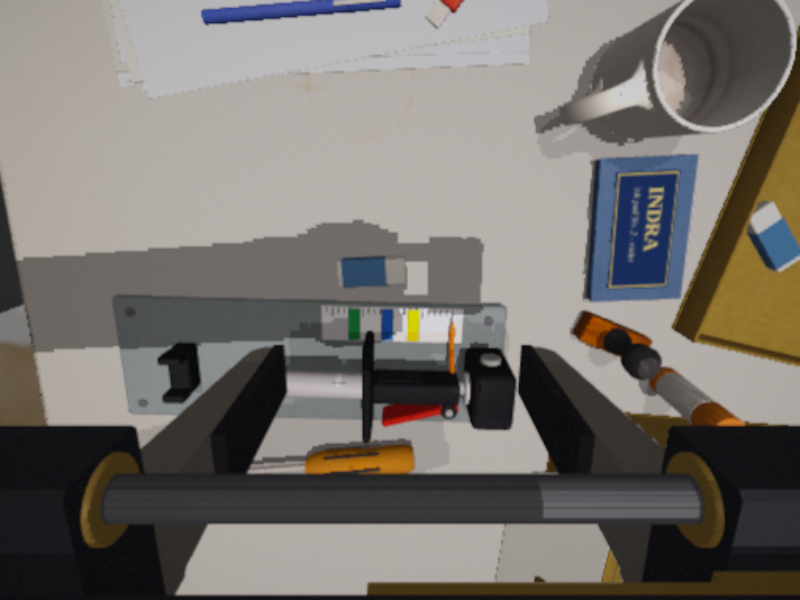

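The wrist view shows the cradle with the leg drawing to the left (towards the robot). The bands are green at (354,325), blue at (387,325) and yellow at (413,325). The pointer tip is at (452,322), the lever is red at (385-450,410), and the screwdriver handle is just below the cradle. The scene view agrees.

```bash
python3 - <<'E'
from h import *
import pickle
c=pickle.load(open("wrist.p","rb")); k=512/800
for n,u,v,z in [("green",354,325,.014),("blue",387,325,.014),("yel",413,325,.014),("ptr",452,320,.016),("cTL",115,297,.01),("cTR",505,304,.01),("cBL",130,413,.01),("fl_top",370,335,.065),("fl_bot",369,438,.065),("headTL",466,349,.071),("headTR",513,349,.071),("headBR",513,428,.071),("headBL",469,428,.071),("handleTop",410,445,.015),("eraser",372,271,.013)]:
    print(n,np.round(pz(c,u*k,v*k,z),4),np.round(px(c,u*k,v*k),4))
im=c["image"][180:300,60:340]; cv2.imwrite("pics/w2.png",cv2.resize(im,None,fx=2.85,fy=2.85,interpolation=cv2.INTER_CUBIC))
E
```

```text
green [ 0.6092 -0.0522  0.014 ] [ 0.609  -0.053   0.0118]
blue [ 0.6366 -0.0522  0.014 ] [ 0.6366 -0.0529  0.0118]
yel [ 0.6582 -0.0521  0.014 ] [ 0.6583 -0.0528  0.0123]
ptr [ 0.6903 -0.047   0.016 ] [ 0.6909 -0.0491  0.01  ]
cTL [ 0.4119 -0.0294  0.01  ] [ 0.4103 -0.0301  0.0075]
cTR [ 0.7344 -0.035   0.01  ] [ 0.7369 -0.0383 -0.0008]
cBL [ 0.4071 -0.1368  0.01  ] [ 0.4007 -0.1425  0.    ]
fl_top [ 0.6261 -0.0418  0.065 ] [ 0.6238 -0.0536  0.0337]
fl_bot [ 0.6238 -0.1263  0.065 ] [ 0.6237 -0.1272  0.0637]
headTL [ 0.6948 -0.0501  0.071 ] [ 0.7036 -0.0751  0.0101]
headTR [ 0.7283 -0.05    0.071 ] [ 0.7464 -0.0796 -0.0009]
headBR [ 0.7325 -0.1137  0.071 ] [ 0.7513 -0.1574  0.    ]
headBL [ 0.6995 -0.1138  0.071 ] [ 7.109e-01 -1.577e-01 -4.000e-04]
handleTop [ 0.6563 -0.1655  0.015 ] [ 6.566e-01 -1.754e-01  1.000e-04]
eraser [ 0.6249 -0.0065  0.013 ] [ 0.6249 -0.0066  0.0124]
```

View pics/w2.png

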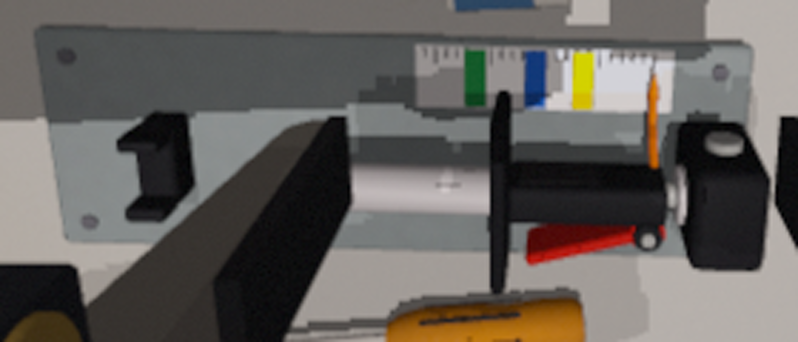

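>>> {"op": "drive_tool", "data": {"deltas": [[[-0.1, 0, 0.03, 0, 0, 0.045, 0.7], [-0.2, 0, 0.07, 0, 0, 0.09, 0.7], [-0.3, 0, 0.1, 0, 0, 0.135, 0.7], [-0.3, 0, 0.1, 0, 0, 0.18, 0.7], [-0.3, 0, 0.1, 0, 0, 0.222, 0.7]]]}}

```text
t: 0.6
tcp_pos: [0.6493, -0.0918, 0.2056]
eef_rot: [-0.0, 0.908, 0.419, -0.001]
contact_force: [0.0, 0.9, 0.2]
gripper_width: 0.699
grip_force: 0.0
```

>>> {"op": "drive_tool", "data": {"deltas": [[[0, 0, 0, 0, 0, 0.045, 0.7], [0, 0, 0.03, 0, 0, 0.09, 0.7], [0, 0, 0.06, 0, 0, 0.135, 0.7], [0, 0, 0.09, 0, 0, 0.18, 0.7], [0, 0, 0.1, 0, 0, 0.222, 0.7]]]}}

```text
t: 1.1
tcp_pos: [0.6491, -0.0898, 0.175]
eef_rot: [-0.0, 0.996, 0.085, -0.001]
contact_force: [-0.1, -0.3, -0.4]
gripper_width: 0.701
grip_force: 0.0
```

>>> {"op": "drive_tool", "data": {"deltas": [[[0, 0, 0, 0, 0, 0.04, 0.7], [0, 0, 0.03, 0, 0, 0.064, 0.7], [0, 0, 0.06, 0, 0, 0.064, 0.7], [0, 0, 0.06, 0, 0, 0.064, 0.7]]]}}

```text
t: 1.5
tcp_pos: [0.6488, -0.0896, 0.1567]
eef_rot: [-0.0, 1.0, -0.012, -0.002]
contact_force: [-0.3, -0.4, -0.0]
gripper_width: 0.7
grip_force: 0.0
```

```bash
python3 - <<'E'
from h import *
import pickle
s=sensors.sense();print(s["t"],s["tcp_pos"],s["eef_rot"],s["gripper_width"])
for n in("side","wrist"):
    c=cam(n);pickle.dump(c,open(n+"2.p","wb"));cv2.imwrite("pics/%s2.png"%n,cv2.resize(c["image"],(800,600)))
    print(-c["R"].T@c["t"],c["R"][2])
E
```

```text
1.5 [ 0.64880185 -0.08963567  0.15665731] [-6.98551512e-05  9.99931881e-01 -1.15440488e-02 -1.72143437e-03] 0.6995994499252725
[0.27923731 0.64760786 0.69090588] [ 0.38294353 -0.6601946  -0.64614035]
[ 0.72777141 -0.09138104  0.30479873] [-0.27918319  0.00667431 -0.96021466]
```

View pics/wrist2.png

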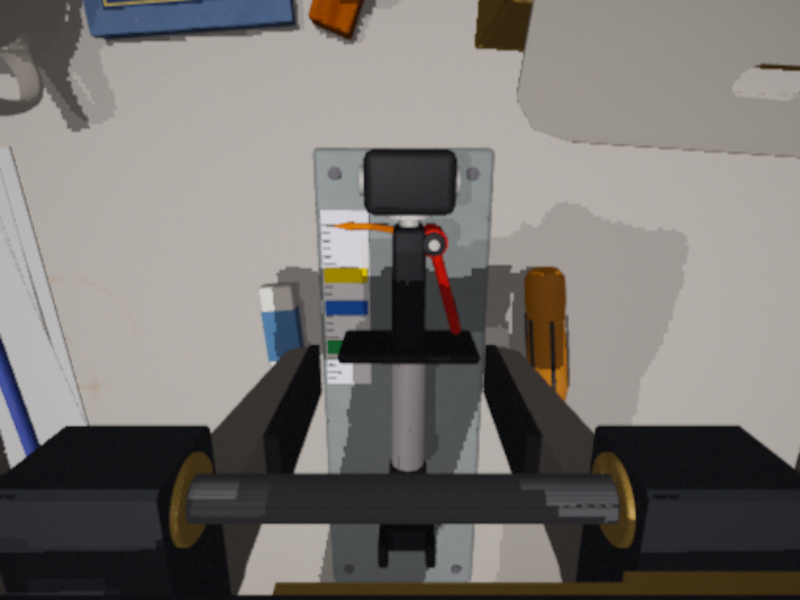

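View pics/side2.png

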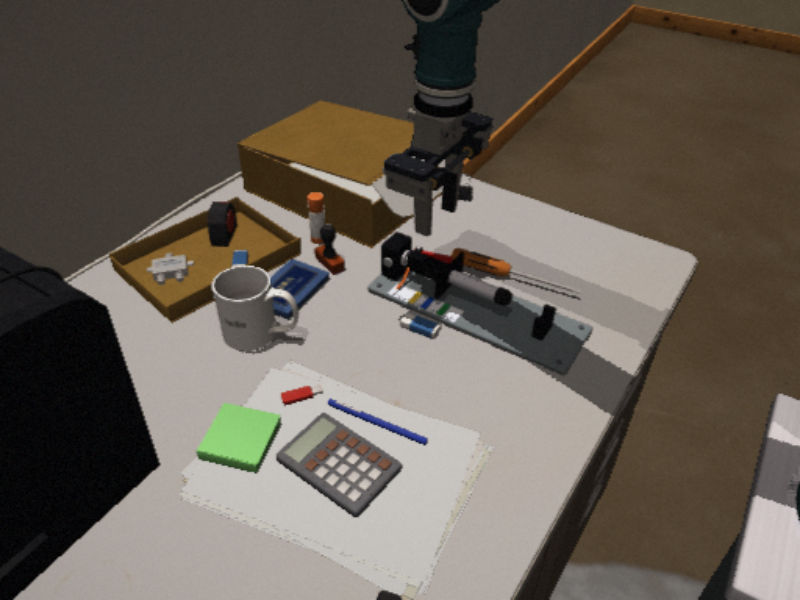

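Wrist view: the leg is in line with the image, centred on column ~409. The bands are yellow (346,275), blue (346,308) and green (335,347). The pointer tip is at ~(328,226), the flange top spans (340..478,345), and the lever tip is at (457,332). The side view shows the fingers clear above the leg.

```bash
python3 - <<'E'
from h import *
import pickle
c=pickle.load(open("wrist2.p","rb")); k=512/800
for n,u,v,z in [("green",335,347,.012),("blue",346,308,.012),("yel",346,275,.012),("ptr",330,226,.016),("cTL",315,149,.01),("cTR",493,149,.01),("cBL",335,580,.01),("cBR",472,580,.01),("flL head",343,332,.065),("flR head",474,332,.065),("collarL",393,300,.059),("collarR",425,300,.059),("headL",364,205,.071),("headR",456,205,.071),("headL",364,152,.071),("tip",457,332,.057),("handle",526,270,.013)]:
    print(n,np.round(pz(c,u*k,v*k,z),4),np.round(px(c,u*k,v*k),4))
E
```

```text
green [ 0.6088 -0.0438  0.012 ] [ 0.6088 -0.0438  0.012 ]
blue [ 0.6359 -0.0527  0.012 ] [ 0.6359 -0.0527  0.0119]
yel [ 0.658 -0.054  0.012] [ 0.658  -0.0539  0.0117]
ptr [ 0.69   -0.0464  0.016 ] [ 0.6893 -0.0455  0.0101]
cTL [ 0.7353 -0.0395  0.01  ] [ 7.356e-01 -3.770e-02 -6.000e-04]
cTR [ 0.7329 -0.1459  0.01  ] [ 0.7331 -0.148  -0.001 ]
cBL [ 0.4101 -0.0311  0.01  ] [ 0.409  -0.0309  0.009 ]
cBR [ 0.4077 -0.1395  0.01  ] [ 0.3964 -0.1412 -0.0004]
flL head [ 0.6389 -0.0573  0.065 ] [ 0.6185 -0.0495  0.0099]
flR head [ 0.6373 -0.1284  0.065 ] [ 0.6165 -0.1369  0.0099]
collarL [ 0.6547 -0.0848  0.059 ] [ 0.653  -0.0847  0.0533]
collarR [ 0.6543 -0.1022  0.059 ] [ 0.6399 -0.1044  0.011 ]
headL [ 0.7071 -0.0723  0.071 ] [ 0.7017 -0.0673  0.0099]
headR [ 0.7061 -0.1173  0.071 ] [ 0.7057 -0.1178  0.0667]
headL [ 0.7319 -0.0734  0.071 ] [ 0.733  -0.0686  0.0089]
tip [ 0.6345 -0.1201  0.057 ] [ 0.6342 -0.1202  0.0561]
handle [ 0.6589 -0.1686  0.013 ] [ 6.557e-01 -1.722e-01 -5.000e-04]
```

>>> {"op": "drive_tool", "data": {"deltas": [[[0, 0.02, 0.08, 0, 0, 0, 0.7], [0, 0.02, 0.18, 0, 0, 0, 0.7], [0, 0.02, 0.28, 0, 0, 0, 0.7], [0, 0.02, 0.365, 0, 0, 0, 0.7], [0, 0.02, 0.365, 0, 0, 0, 0.7]]]}}

```text
t: 2.1
tcp_pos: [0.6474, -0.0957, 0.0458]
eef_rot: [-0.0, 1.0, -0.012, -0.003]
contact_force: [-0.2, -0.5, -1.0]
gripper_width: 0.697
grip_force: 0.0
```

>>> {"op": "drive_tool", "data": {"deltas": [[[-0.015, 0, 0, 0, 0, 0, 0.7], [-0.03, 0, 0, 0, 0, 0, 0.7], [-0.045, 0, 0, 0, 0, 0, 0.7], [-0.06, 0, 0, 0, 0, 0, 0.7], [-0.06, 0, 0, 0, 0, 0, 0.7]]]}}

```text
t: 2.6
tcp_pos: [0.6324, -0.0957, 0.0504]
eef_rot: [0.0, 1.0, -0.013, 0.001]
contact_force: [2.2, -0.3, 0.3]
gripper_width: 0.705
grip_force: 0.8
```

```bash
python3 - <<'E'
from h import *
import pickle
s=sensors.sense();print(s["t"],s["tcp_pos"],s["eef_rot"],s["contact_force"])
c=cam("wrist");pickle.dump(c,open("wrist3.p","wb"));cv2.imwrite("pics/wrist3.png",cv2.resize(c["image"],(800,600)))
E
```

```text
2.6 [ 0.63243561 -0.0957012   0.05044161] [ 3.87570970e-05  9.99918572e-01 -1.26928485e-02  1.31915372e-03] [ 2.24095444 -0.25006054  0.30502256]
```

View pics/wrist3.png

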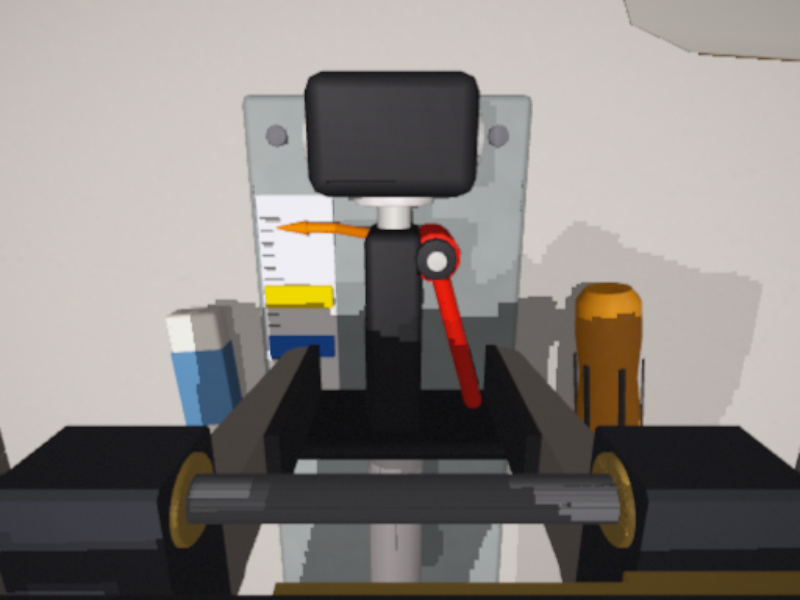

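The fingers straddle collar and lever against the flange. The pointer tip is at (280,228), yellow band at (299,296), and the lever is open and clear of the right finger.

```bash
cat >> h.py <<'E'
def meas(c):
    hsv=cv2.cvtColor(c["image"],cv2.COLOR_BGR2HSV); H,S,V=cv2.split(hsv); out={}
    for n,a,b,z,sm in [("yel",24,34,.012,120),("green",45,85,.012,100),("blue",100,125,.012,120),("ptr",8,20,.016,150)]:
        m=((H>=a)&(H<=b)&(S>sm)&(V>60)).astype(np.uint8); m[:,:150]=0; m[:,240:]=0; m[290:]=0
        nn,l,st,ce=cv2.connectedComponentsWithStats(m)
        if nn<2: continue
        i=1+np.argmax(st[1:,4]); v,u=np.nonzero(l==i)
        if n=="ptr": k=u<=u.min()+12; u,v=u[k],v[k]
        out[n]=np.round(pz(c,u.mean(),v.mean(),z),4).tolist()+[len(u),round(u.mean()),round(v.mean())]
    return out
E
python3 - <<'E'
from h import *
import pickle
print(meas(pickle.load(open("wrist3.p","rb"))))
print(meas(pickle.load(open("wrist2.p","rb"))))
E
```

```text
{'yel': [0.6584, -0.0536, 0.012, 599, 191, 189], 'blue': [0.6375, -0.0527, 0.012, 414, 192, 220], 'ptr': [0.6873, -0.0537, 0.016, 46, 186, 145]}
{'yel': [0.6581, -0.0534, 0.012, 245, 221, 176], 'green': [0.6097, -0.0431, 0.012, 65, 214, 221], 'blue': [0.6201, -0.0081, 0.012, 564, 179, 213], 'ptr': [0.8065, -0.0486, 0.016, 179, 205, 7]}
```

>>> {"op": "drive_tool", "data": {"deltas": [[[-0.02, 0, 0, 0, 0, 0, 0.7], [-0.045, 0, 0, 0, 0, 0, 0.7], [-0.07, 0, 0, 0, 0, 0, 0.7], [-0.095, 0, 0, 0, 0, 0, 0.7], [-0.095, 0, 0, 0, 0, 0, 0.7]]]}}

```text
t: 3.15
tcp_pos: [0.6023, -0.0948, 0.0492]
eef_rot: [-0.0, 1.0, -0.013, -0.0]
contact_force: [3.6, -0.0, 2.1]
gripper_width: 0.7
grip_force: 1.6
```

```bash
python3 - <<'E'
from h import *
s=sensors.sense();print(s["t"],s["tcp_pos"],s["eef_rot"],s["contact_force"])
c=cam("wrist");print(meas(c));cv2.imwrite("pics/wrist4.png",cv2.resize(c["image"],(800,600)))
s=sensors.sense();print(s["t"],s["tcp_pos"])
E
```

```text
3.15 [ 0.602339   -0.09483586  0.0492224 ] [-9.38268751e-05  9.99919150e-01 -1.27124885e-02 -2.78379312e-04] [ 3.61935548 -0.02833051  2.12944341]
{'yel': [0.6591, -0.0512, 0.012, 498, 184, 141], 'green': [0.6096, -0.0519, 0.012, 473, 192, 217], 'blue': [0.6363, -0.053, 0.012, 630, 190, 178], 'ptr': [0.6572, -0.053, 0.016, 49, 186, 145]}
3.2 [ 0.60289238 -0.09487135  0.04923279]
```

View pics/wrist4.png

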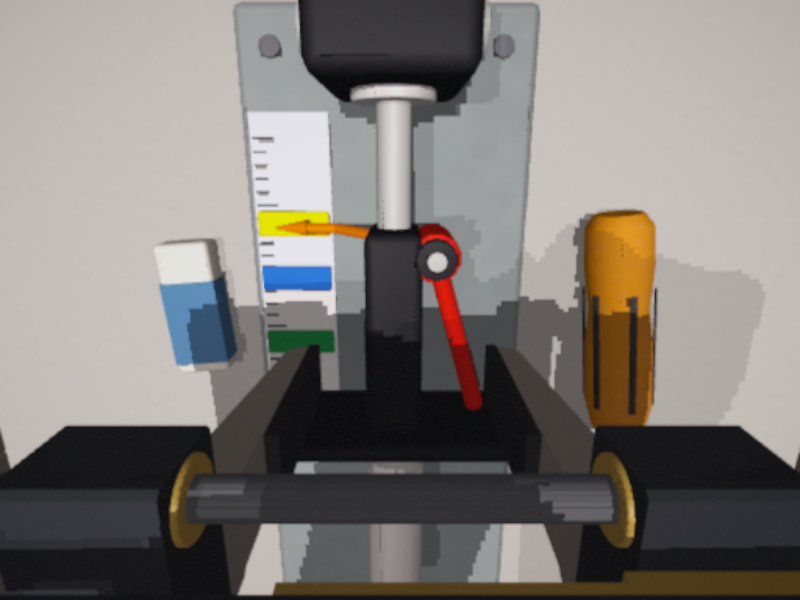

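The pointer tip (280,228) lies within the yellow band (295,223) and the lever is open. I'll rest there for a second.

>>> {"op": "drive_tool", "data": {"deltas": [[[0, 0, 0, 0, 0, 0, 0.7], [0, 0, 0, 0, 0, 0, 0.7], [0, 0, 0, 0, 0, 0, 0.7], [0, 0, 0, 0, 0, 0, 0.7], [0, 0, 0, 0, 0, 0, 0.7]]]}}

```text
t: 3.7
tcp_pos: [0.6036, -0.0949, 0.0491]
eef_rot: [0.0, 1.0, -0.013, 0.0]
contact_force: [3.4, -1.1, 2.2]
gripper_width: 0.699
grip_force: 1.9
```

>>> {"op": "drive_tool", "data": {"deltas": [[[0, 0, 0, 0, 0, 0, 0.7], [0, 0, 0, 0, 0, 0, 0.7], [0, 0, 0, 0, 0, 0, 0.7], [0, 0, 0, 0, 0, 0, 0.7], [0, 0, 0, 0, 0, 0, 0.7]]]}}

```text
t: 4.2
tcp_pos: [0.6033, -0.0949, 0.049]
eef_rot: [0.0, 1.0, -0.013, -0.0]
contact_force: [3.9, -0.6, 1.7]
gripper_width: 0.698
grip_force: 1.9
```

>>> {"op": "drive_tool", "data": {"deltas": [[[-0.04, 0, 0, 0, 0, 0, 0.7], [-0.08, 0, 0, 0, 0, 0, 0.7], [-0.12, 0, 0, 0, 0, 0, 0.7], [-0.158, 0, 0, 0, 0, 0, 0.7], [-0.158, 0, 0, 0, 0, 0, 0.7]]]}}

```text
t: 4.7
tcp_pos: [0.5554, -0.0937, 0.0491]
eef_rot: [-0.0, 1.0, -0.013, 0.0]
contact_force: [5.7, -0.8, -2.8]
gripper_width: 0.7
grip_force: 2.8
```

>>> {"op": "drive_tool", "data": {"deltas": [[[0, 0, 0, 0, 0, 0, 0.7], [0, 0, 0, 0, 0, 0, 0.7], [0, 0, 0, 0, 0, 0, 0.7]]]}}

```text
t: 5.0
tcp_pos: [0.557, -0.0937, 0.0491]
eef_rot: [0.0, 1.0, -0.013, 0.001]
contact_force: [6.8, 0.1, -0.4]
gripper_width: 0.7
grip_force: 2.8
```

```bash
python3 - <<'E'
from h import *
s=sensors.sense();print(s["t"],s["tcp_pos"],s["eef_rot"],s["contact_force"])
c=cam("wrist");print(meas(c));cv2.imwrite("pics/wrist5.png",cv2.resize(c["image"],(800,600)))
E
```

```text
5.0 [ 0.55704674 -0.09369267  0.04911035] [ 1.62098662e-04  9.99920916e-01 -1.25536739e-02  7.35701642e-04] [ 6.77237528  0.09793524 -0.36878043]
{'yel': [0.658, -0.0535, 0.012, 871, 183, 64], 'green': [0.6075, -0.0501, 0.012, 450, 185, 152], 'blue': [0.6362, -0.0528, 0.012, 751, 185, 103], 'ptr': [0.612, -0.0511, 0.016, 54, 184, 145]}
```

View pics/wrist5.png

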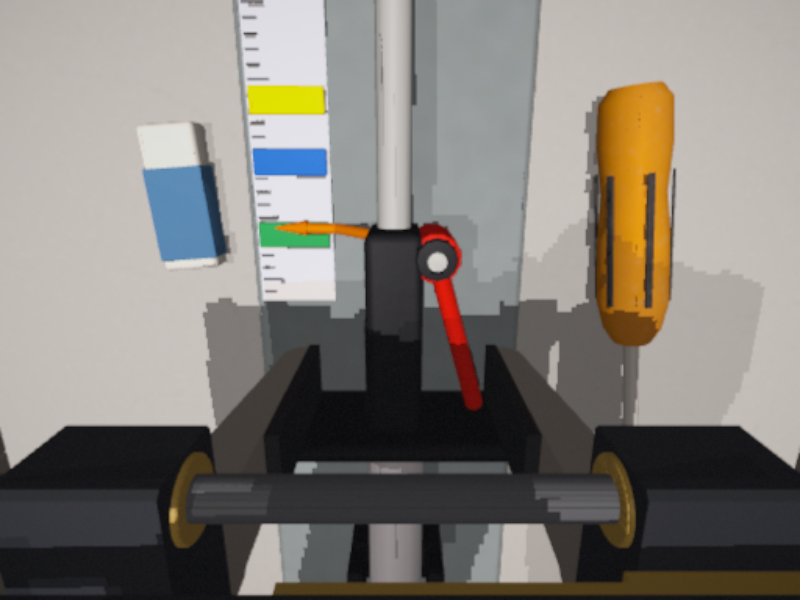

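The pointer stands on green at (280,229), about 3 mm off the middle (235). I'll correct that, then squeeze.

>>> {"op": "drive_tool", "data": {"deltas": [[[-0.009, 0, 0, 0, 0, 0, 0.7], [-0.009, 0, 0, 0, 0, 0, 0.7], [-0.009, 0, 0, 0, 0, 0, 0.5], [-0.009, 0, 0, 0, 0, 0, 0.4], [-0.009, 0, 0, 0, 0, 0, 0.3]]], "grip_force": 20}}

```text
t: 5.55
tcp_pos: [0.5547, -0.0937, 0.0493]
eef_rot: [0.0, 1.0, -0.012, 0.001]
contact_force: [6.0, -0.5, 0.1]
gripper_width: 0.459
grip_force: 4.9
```

>>> {"op": "drive_tool", "data": {"deltas": [[[0, 0, 0, 0, 0, 0, 0.1], [0, 0, 0, 0, 0, 0, 0.1], [0, 0, 0, 0, 0, 0, 0.1], [0, 0, 0, 0, 0, 0, 0.1], [0, 0, 0, 0, 0, 0, 0.1]]]}}

```text
t: 6.05
tcp_pos: [0.5547, -0.094, 0.0494]
eef_rot: [0.0, 1.0, -0.013, 0.001]
contact_force: [6.5, -0.2, 0.6]
gripper_width: 0.258
grip_force: 23.1
```

>>> {"op": "drive_tool", "data": {"deltas": [[[0, 0, 0, 0, 0, 0, 0.1], [0, 0, 0, 0, 0, 0, 0.1], [0, 0, 0, 0, 0, 0, 0.1], [0, 0, 0, 0, 0, 0, 0.1], [0, 0, 0, 0, 0, 0, 0.1]]]}}

```text
t: 6.55
tcp_pos: [0.5547, -0.094, 0.0494]
eef_rot: [0.0, 1.0, -0.013, 0.001]
contact_force: [5.4, 0.6, 0.3]
gripper_width: 0.264
grip_force: 23.1
```

```bash
python3 - <<'E'
from h import *
s=sensors.sense();print(s["t"],s["tcp_pos"],s["gripper_width"]*92,s["contact_force"],s["grip_force"])
c=cam("wrist");print(meas(c));cv2.imwrite("pics/wrist6.png",cv2.resize(c["image"],(800,600)))
E
```

```text
6.55 [ 0.55471028 -0.09404134  0.04938315] 24.33122024643681 [5.36002223 0.56507025 0.27638719] 23.128193328157067
{'yel': [0.6578, -0.0535, 0.012, 873, 182, 60], 'green': [0.6087, -0.0499, 0.012, 433, 184, 146], 'blue': [0.6361, -0.0527, 0.012, 753, 184, 99], 'ptr': [0.6097, -0.0508, 0.016, 53, 183, 145]}
```

View pics/wrist6.png

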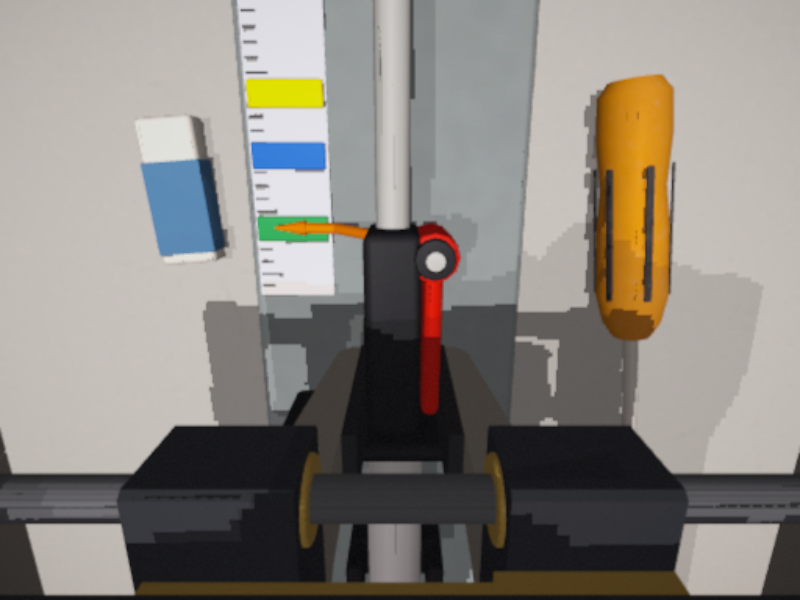

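The pointer is in the middle of the green band at (280,228). The lever is shut along the collar, the opening is 24 mm and the grip 23 N.

```bash
python3 -c "
from cell import finish_job
print(finish_job())"
```

```text
the job is handed in; nothing more can be done
None
```

I rested the leg on yellow for about a second with the lever open, then brought it to green and handed the job in still holding it: pointer within about 1 mm of the middle of the green band, lever squeezed shut at about 23 N.

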